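# Rack the washed beakers and tins to drain by size

### The job

Hang the washed vessels mouth-down on the draining rack so that each rests home on the cap of its peg: the two glass beakers on the long pegs with the larger one left of the smaller as the robot sees it, and the two aluminium tins on the short pegs, again the larger left of the smaller. Keep every vessel mouth-down on the way, set it on its peg without letting it fall, and leave all four hanging free and still.

Things in the scene. Friction and masses are not known exactly. Their poses are not given: they have to be found in the camera images.
- large_beaker: the larger of the two clear glass beakers, loose, mouth-down on the bench at the start. Height 78 mm, outside 62 mm across at the mouth lip, 58 along the wall; hollow, inside at least 47 mm across, wall and bottom about 2 mm; 80 g. Origin: centre of the outside of its closed bottom (on top while mouth-down); own z runs from bottom to mouth (down). Round: yaw means nothing
- small_beaker: the smaller of the two clear glass beakers, loose, mouth-down on the bench at the start. Height 68 mm, outside 54 mm across at the mouth lip, 50 along the wall; hollow, inside at least 39 mm across, wall and bottom about 2 mm; 80 g. Origin: centre of the outside of its closed bottom (on top while mouth-down); own z runs from bottom to mouth (down). Round: yaw means nothing
- large_tin: the larger of the two open aluminium tins, wide and low, loose, mouth-down on the bench at the start. Height 40 mm, outside 65 mm across at the mouth lip, 63 along the wall; hollow, inside at least 60 mm across, wall and bottom about 2 mm; 55 g. Origin: centre of the outside of its closed bottom (on top while mouth-down); own z runs from bottom to mouth (down). Round: yaw means nothing
- small_tin: the smaller of the two open aluminium tins, low, loose, mouth-down on the bench at the start. Height 30 mm, outside 52 mm across at the mouth lip, 50 along the wall; hollow, inside at least 46 mm across, wall and bottom about 2 mm; 35 g. Origin: centre of the outside of its closed bottom (on top while mouth-down); own z runs from bottom to mouth (down). Round: yaw means nothing
- long_peg_a_head (a point): centre of the flat grey cap (30 mm across) on top of the long peg in the left column of the rack; it may be the front or the back peg of that column. Fixed white wire peg, 105 mm long, leaning 20 degrees from vertical to -x of this frame (towards the robot; z is up, yaw as the rack), cap square to the peg. Point 120 mm above the bench, 36 mm to -x of the foot
- long_peg_b_head (a point): centre of the flat grey cap (30 mm across) on top of the long peg in the right column of the rack; it may be the front or the back peg of that column. Fixed white wire peg, 105 mm long, leaning 20 degrees from vertical to -x of this frame (towards the robot; z is up, yaw as the rack), cap square to the peg. Point 120 mm above the bench, 36 mm to -x of the foot
- short_peg_a_head (a point): centre of the flat grey cap (30 mm across) on top of the short peg in the left column of the rack; it may be the front or the back peg of that column. Fixed white wire peg, 62 mm long, leaning 20 degrees from vertical to -x of this frame (towards the robot; z is up, yaw as the rack), cap square to the peg. Point 79 mm above the bench, 21 mm to -x of the foot
- short_peg_b_head (a point): centre of the flat grey cap (30 mm across) on top of the short peg in the right column of the rack; it may be the front or the back peg of that column. Fixed white wire peg, 62 mm long, leaning 20 degrees from vertical to -x of this frame (towards the robot; z is up, yaw as the rack), cap square to the peg. Point 79 mm above the bench, 21 mm to -x of the foot
- drain_rack: the draining rack, fixed: grey drip tray 200 mm (x) by 210 mm (y), 16 mm high, white wire grid at 19 mm. Origin: centre of its underside, on the bench; +x away from the robot (yawed up to 0.2 rad), +y left. Four pegs in two columns, 50 mm left and right of its middle: in each column one foot is 30 mm in front of the middle, the other 70 mm behind it
Not all that is in view belongs to the job. What is shaped like the large_tin but green is not meant. What is shaped like the large_beaker but purple is not meant.

How it is judged:
By the outcome, as a careful person would: the job done as asked, in the order asked, and still so for the second after the job is handed in, with the robot touching nothing.
It also fails if it takes over 96 s, if anything falls off the work surface, if the arm or the gripper's body presses on something with over 40 N, if the wrist force passes 120 N, or if a joint passes its speed limit or range.

### The arm

A 6-joint arm with a two-finger parallel gripper is mounted at the origin on a cart in front of the work surface, level with it; the furniture and walls round the work are solid. World frame = base frame: x ahead of the robot, y to its left, z up, the work surface at z = 0. Lengths are in m, angles in rad, forces in N, time in s.
With the tool pointing down it reaches from about 0.35 to 0.775 m from the base axis. Payload 5.5 kg.
Tool frame: the origin (TCP) lies on the mounting face of the last link; the fingertips stand 173 mm ahead of it and the grasp point (between the pads) lies 155 mm ahead of it; z points along the fingers, y is the line along which they close (so a half turn about z gives the same grasp; the last joint's range is limited). The gripper opens to 85 mm and grips with 20 to 120 N. Pads are 22 mm wide; open, the fingers measure 114 mm over their backs; the gripper's body (76 mm by 85 mm) begins 54 mm behind the grasp point. The pads swing forward as they close: fully open they stand 13 mm farther back than shut.
Start: joints at [-1.455, 0.313, 0.046, 1.304, 0, 1.431], TCP at [0.145, -0.556, 0.405] pointing down, gripper open.
Joint ranges: [-2.76, 2.76], [-0.86, 1.69], [-1.03, 1.26], [-2.2, 2.34], [-1.47, 1.5], [-3.14, 3.14]. Speed limits (rad/s): [2.57, 2.57, 3.14, 3.14, 3.14, 3.14].

### API

Orientations are given as [roll, pitch, yaw] about the fixed x, y, z axes, in that order (R = Rz(yaw) Ry(pitch) Rx(roll)).
In Python, from cell import sense, read_camera, sign_off, silhouettes, place_of gives the robot as it stands.
- The arm moves only by the tool arm_command, never from a script. Its argument "rows" is a list of rows, each a list of 5 numbers: the shift along the tool's x, y, z in m, then the turn about the tool's z in degrees, then the closure, from -1 (fully open) to 1 (shut), so that 0 is half open. A call has 1 to 5 rows; each row shifts and turns the commanded pose from where the row before left it, along the tool's axes as they then stand; what a row does not reach is not made up. A row lasts 1/10 s, in which the tool goes at most 50 mm and 8.59 degrees, less where a joint would pass 70% of its speed; a pose out of reach is approached as far as the arm can. A call with a gripper value outside its range is refused whole. The fingers move at their own pace and stop on an object; the grip force is fixed at half the most. Time passes only in rows, so rows that do not move let the fingers close. It gives the time, the measured TCP pose, the force, the opening and the grip force at its end, in the units of the state.
- sense(): the state, without advancing time (a new reading comes with each control period).
- read_camera(name): name is "side" or "top"; returns a dict with "pixels" (420x560x3 uint8, red, green, blue), "mtx" (3x3 intrinsics, pixels), "k1" (the pictures are not rectified: a ray, as slopes to the right and down, at radius r is drawn at 1 + k1 r^2 times it, then the intrinsics apply), "world_from_camera" (4x4, takes a point from camera to world coordinates). Camera axes: x right, y up, looking along -z (the intrinsics and any distortion apply to the point x, -y, -z); pixel columns grow to the right and rows downward; lengths in m; the calibration is good to about 2 mm. A picture is of the moment at which its call begins. There is no depth.
- sign_off(): hands the job in; it is judged then, once.
Trained networks look in the newest picture that a camera, given by its name, has taken for a name from the list of things; names that differ only in an ending like _2 or _b are one class to them, and where a whole thing is asked for, a point or a joint stands for the part that bears it (a point fixed in the world has none). Each returns a list of dicts, best first, with "score" (0 to 1); they miss things now and then, are a little off and sometimes report something else, mostly with a low value. They report only what shows in the picture. A call takes as long as a camera call. They do not tell look-alikes from the thing itself.
- silhouettes(camera, target): "pixels" (420x560 bool, what is visible of it) and "position" ([row, column] as shares, 0 to 1, of the picture: columns of its width, rows of its height, amid what is visible of it).
- place_of(camera, target): "position" ([row, column] as shares, 0 to 1, of the picture: columns of its width, rows of its height: a listed point, or the origin of a listed thing).
The state is a dict: "time_s": time; "joint_pos": joint angles; "qd": joint speeds; "tau": joint torques, N m; "position": TCP position; "ee_rot": TCP orientation; "force": force on the tool from outside, world axes, zero at the start; "wrist_torque": the same for the moment, N m; "opening": opening from 0.0 (shut) to 1.0 (fully open); "grip_force": force on a finger pad.
Only numpy, scipy, OpenCV 4.12 (cv2) and the standard library are available. Lean on these libraries where they do the work, as an engineer would, in place of code of your own. Each camera call takes 0.05 s, during which the arm holds its last target. There are 200 camera calls.

## Working session

There is one attempt and no reset: what is moved stays moved. The work goes in short steps, Python scripts to look and compute and a tool call to move; the robot and the scene stay as the last step left them, time stands still between calls to the robot, and variables do not carry over. Pictures are saved under pics/ and viewed, at most 14 in all, crops included, and the job is handed in when it is done.

Besides the shell and the picture viewer there is one more tool, called after ">>>" as name([rows], argument=value, ...), one row to a line, values as JSON. arm_command: Moves the arm, as the interface text tells. Its arguments: {"type":"object","properties":{"rows":{"type":"array"}},"required":["rows"]}

```bash
ls; mkdir -p pics; cat > h.py <<'E'
import numpy as np, cv2
from cell import *
def rc(c):
    return read_camera(c)
def ray(cam,uv):
    K=cam['mtx'];k=cam['k1'];T=cam['world_from_camera']
    d=np.array([(uv[0]-K[0,2])/K[0,0],(uv[1]-K[1,2])/K[1,1]])
    u=d.copy()
    for _ in range(20): u=d/(1+k*(u@u))
    v=T[:3,:3]@np.array([u[0],-u[1],-1]); return T[:3,3],v
def atz(cam,uv,z):
    o,v=ray(cam,uv); return o+v*(z-o[2])/v[2]
def proj(cam,P):
    K=cam['mtx'];T=cam['world_from_camera']
    p=T[:3,:3].T@(np.asarray(P)-T[:3,3]); s=np.array([p[0],-p[1]])/-p[2]
    s=s*(1+cam['k1']*(s@s)); return np.array([K[0,0]*s[0]+K[0,2],K[1,1]*s[1]+K[1,2]])
E
python3 - <<'E'
from h import *
np.set_printoptions(precision=4,suppress=True)
cams={}
for c in ('top','side'):
    a=rc(c);cams[c]=a;cv2.imwrite(f'pics/{c}0.png',a['pixels'][:,:,::-1]);print(c,a['mtx'].tolist(),a['k1'],a['world_from_camera'])
Z=dict(large_beaker=.078,small_beaker=.068,large_tin=.04,small_tin=.03,long_peg_a_head=.12,short_peg_a_head=.079,drain_rack=0)
for c in ('top','side'):
  for n,z in Z.items():
    for r in place_of(c,n):
        uv=np.array([r['position'][1]*560,r['position'][0]*420]);print(c,n,round(r['score'],2),uv.round(0),atz(cams[c],uv,z).round(4))
print(sense())
E
```

```text
pics
top [[407.7063076775557, 0.0, 280.56541874791367], [0.0, 407.7063076775557, 201.8385653744022], [0.0, 0.0, 1.0]] -0.001566506925447632 [[-0.0092  0.9889 -0.1486  0.3685]
 [-0.9997 -0.0057  0.0238  0.1706]
 [ 0.0226  0.1487  0.9886  1.06  ]
 [ 0.      0.      0.      1.    ]]
side [[511.8282305672295, 0.0, 277.4141867628006], [0.0, 511.8282305672295, 208.0817654571437], [0.0, 0.0, 1.0]] -0.15998032149218586 [[-0.9875  0.1076 -0.1149  0.3581]
 [-0.1555 -0.5549  0.8173  1.3884]
 [ 0.0242  0.8249  0.5647  0.9701]
 [ 0.      0.      0.      1.    ]]
top large_beaker 0.77 [135. 198.] [0.5285 0.4993 0.078 ]
top large_beaker 0.64 [261. 196.] [0.531  0.1958 0.078 ]
top large_beaker 0.48 [430. 200.] [ 0.5176 -0.22    0.078 ]
top small_beaker 0.94 [185. 204.] [0.5126 0.3817 0.068 ]
top small_beaker 0.24 [396. 187.] [ 0.5528 -0.1424  0.068 ]
top large_tin 0.86 [346. 254.] [ 0.3893 -0.0165  0.04  ]
top large_tin 0.75 [299. 232.] [0.4454 0.0998 0.04  ]
top small_tin 0.66 [422. 152.] [ 0.6529 -0.2267  0.03  ]
top small_tin 0.6 [231. 234.] [0.4411 0.2709 0.03  ]
top long_peg_a_head 0.9 [388. 20
[... 512 characters left out ...]
.71 [301. 166.] [ 0.4921 -0.1006  0.12  ]
side short_peg_a_head 0.65 [278. 230.] [0.5191 0.2104 0.079 ]
side short_peg_a_head 0.57 [258. 173.] [ 0.6361 -0.099   0.079 ]
side drain_rack 0.8 [275. 191.] [ 0.5808 -0.122  -0.    ]
{'time_s': 0.8, 'joint_pos': array([-1.4546,  0.3131,  0.0461,  1.3036,  0.    ,  1.4312]), 'qd': array([ 0.0001,  0.0001,  0.0013, -0.0014,  0.0018,  0.0011]), 'tau': array([ -0.0011, -48.039 ,  29.8795,  -0.0002,  -0.0002,  -0.    ]), 'position': array([ 0.1455, -0.5563,  0.4048]), 'ee_rot': array([3.1414, 0.    , 0.2558]), 'force': array([-0.6085, -0.2268, -0.0792]), 'wrist_torque': array([-0.0398,  0.0519,  0.0097]), 'grip_force': 0.0, 'opening': 1.003220582210218}
```

View pics/top0.png

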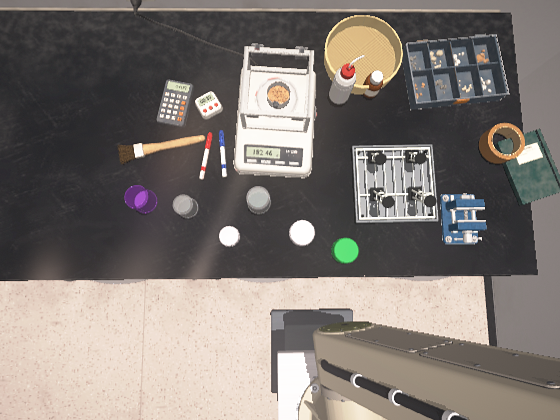

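View pics/side0.png

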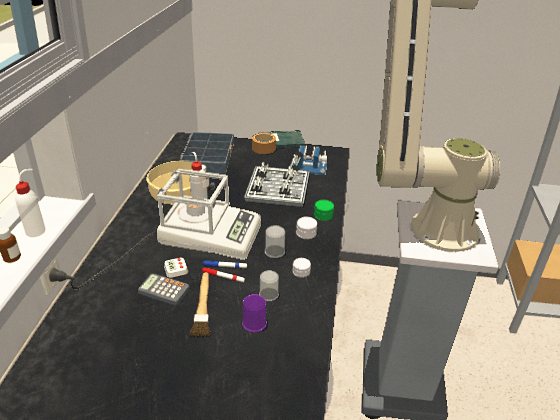

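Top view: large beaker (258,200), small beaker (185,206), large tin (302,233), small tin (229,236); look-alikes: purple beaker (140,200), green tin (346,250); also bottles/jar (490,143) unrelated. Rack at (395,184). Side view agrees: beakers (275,240) and (269,285), tins (306,228) and (301,268), purple (254,313), green (324,210). I choose the clear beakers and the bare-metal tins; close crops next of the vessels and rack.

```bash
python3 - <<'E'
import cv2, numpy as np
t=cv2.imread('pics/top0.png');s=cv2.imread('pics/side0.png')
a=cv2.resize(t[135:235,345:445],(400,400),interpolation=cv2.INTER_CUBIC)
b=cv2.resize(s[150:215,235:325],(400,289),interpolation=cv2.INTER_CUBIC)
c=cv2.resize(t[180:260,120:280],(400,200),interpolation=cv2.INTER_CUBIC)
d=cv2.resize(s[200:340,220:360],(300,300),interpolation=cv2.INTER_CUBIC)
o=np.zeros((600,800,3),np.uint8);o[:400,:400]=a;o[:289,400:]=b;o[400:600,:400]=c;o[295:595,400:700]=d
cv2.imwrite('pics/crop0.png',o)
E
```

```text
(no output)
```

View pics/crop0.png

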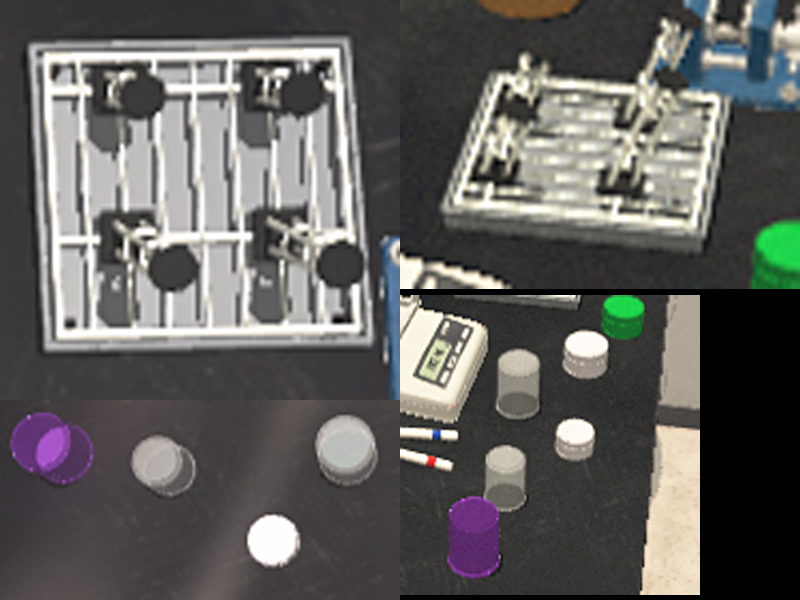

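The crop confirms it: the long pegs are the front ones, with caps at about (388,202) and (430,201). The short back caps are at about (381,159) and (421,158). The clear beakers and plain tins are distinct from the purple and green decoys. Next I fit positions from silhouettes in both cameras.

```bash
cat >> h.py <<'E'
from scipy.optimize import least_squares
DIM=dict(large_beaker=(.078,.031,.029),small_beaker=(.068,.027,.025),large_tin=(.04,.0325,.0315),small_tin=(.03,.026,.025))
TH=np.linspace(0,2*np.pi,40)
def hullc(cam,xy,n,ztop=None):
    h,rl,rw=DIM[n]; zt=h if ztop is None else ztop
    P=[(xy[0]+r*np.cos(t),xy[1]+r*np.sin(t),z) for z,r in((zt-h,rl),(zt,rw)) for t in TH]
    H=cv2.convexHull(np.array([proj(cam,p) for p in P],np.float32)); m=cv2.moments(H)
    return np.array([m['m10']/m['m00'],m['m01']/m['m00']]),m['m00']
def fit(cam,mask,n,x0,ztop=None):
    v,u=np.nonzero(mask); c=np.array([u.mean(),v.mean()])+.0
    r=least_squares(lambda p:hullc(cam,p,n,ztop)[0]-c,x0,diff_step=1e-3)
    return r.x,mask.sum()/hullc(cam,r.x,n,ztop)[1]
E
python3 - <<'E'
from h import *
np.set_printoptions(precision=4,suppress=True)
X0=dict(large_beaker=(.531,.196),small_beaker=(.513,.385),large_tin=(.445,.1),small_tin=(.441,.271))
cams={c:rc(c) for c in('top','side')}
for n,x0 in X0.items():
  for c in cams:
    for s in silhouettes(c,n):
        p,a=fit(cams[c],s['pixels'],n,x0)
        if np.hypot(*(p-x0))<.05: print(n,c,round(s['score'],2),p,'arearatio',round(a,2))
T=cams['top']
# rack fit: peg caps pixel in top + dark blob refinement
g=cv2.cvtColor(T['pixels'],cv2.COLOR_RGB2GRAY)
px=dict(la=(387.8,201.3,.12),lb=(429.8,200.3,.12),sa=(380.6,159,.079),sb=(420.6,158.2,.079))
W={}
for k,(u,v,z) in px.items():
    W[k]=atz(T,(u,v),z); print(k,W[k])
off=dict(la=(-.066,.05),lb=(-.066,-.05),sa=(.049,.05),sb=(.049,-.05))
def res(p):
    c,s=np.cos(p[2]),np.sin(p[2]);R=np.array([[c,-s],[s,c]])
    return np.concatenate([p[:2]+R@np.array(off[k])-W[k][:2] for k in W])
r=least_squares(res,[.57,-.15,0]);print('rack',r.x,r.fun)
c,s=np.cos(r.x[2]),np.sin(r.x[2]);R=np.array([[c,-s],[s,c]])
S=cams['side'];o=S['pixels'].copy()
for k in off:
    w=r.x[:2]+R@np.array(off[k]);print(k,w,proj(T,[*w,px[k][2]]),proj(S,[*w,px[k][2]]))
    u=proj(S,[*w,px[k][2]]);o[int(round(u[1])),int(round(u[0]))]=(255,0,0)
b=cv2.resize(o[150:215,235:325],(800,578),interpolation=cv2.INTER_NEAREST)
cv2.imwrite('pics/side1.png',b[:,:,::-1])
E
```

```text
large_beaker top 0.9 [0.5277 0.2035] arearatio 0.99
large_beaker side 0.88 [0.5283 0.2139] arearatio 0.92
small_beaker top 0.93 [0.5145 0.3883] arearatio 0.94
small_beaker side 0.95 [0.5141 0.3938] arearatio 0.93
large_tin top 0.55 [0.4462 0.0948] arearatio 1.09
large_tin side 0.72 [0.4452 0.1028] arearatio 0.9
small_tin top 0.85 [0.44   0.2781] arearatio 0.99
small_tin side 0.61 [0.4403 0.2836] arearatio 0.93
la [ 0.5096 -0.1037  0.12  ]
lb [ 0.5114 -0.2033  0.12  ]
sa [ 0.6222 -0.1028  0.079 ]
sb [ 0.6239 -0.2033  0.079 ]
rack [ 0.5753 -0.1532  0.01  ] [-0.0008 -0.0002 -0.0016 -0.0005  0.0016  0.0001  0.0008  0.0006]
la [ 0.5088 -0.1039] [387.8835 201.6308] [296.0742 165.5276]
lb [ 0.5098 -0.2039] [430.0675 200.9688] [299.3444 151.7186]
sa [ 0.6238 -0.1027] [380.5308 158.3917] [262.2248 172.8151]
sb [ 0.6248 -0.2027] [420.3454 157.8784] [266.9705 158.9218]
```

View pics/side1.png

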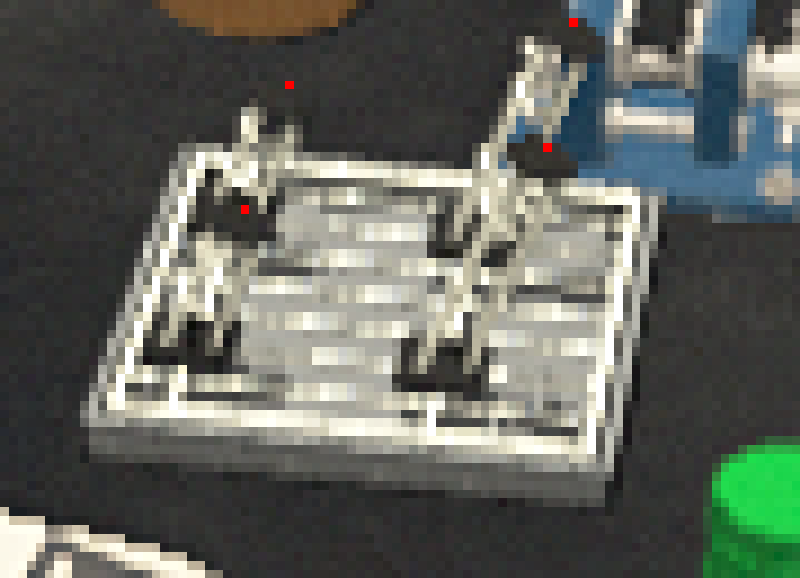

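The side view confirms the rack fit: projected long cap A at crop (547,147) sits on the seen cap (545,150), and the wires lean towards the robot. I turn the tool to yaw π (joint 6 stays in range there), then move over the large beaker.

>>> arm_command([
  [0, 0, 0, -8.5, -1],
  [0, 0, 0, -8.5, -1],
  [0, 0, 0, -8.5, -1],
  [0, 0, 0, -8.5, -1],
  [0, 0, 0, -8.5, -1],
])

```text
time_s: 1.8
position: [0.1455, -0.5563, 0.4047]
ee_rot: [3.142, 0.0, 1.004]
force: [-0.2, -0.5, 0.2]
opening: 1.002
grip_force: 0.0
```

>>> arm_command([
  [0, 0, 0, -8.5, -1],
  [0, 0, 0, -8.5, -1],
  [0, 0, 0, -8.5, -1],
  [0, 0, 0, -8.5, -1],
  [0, 0, 0, -8.5, -1],
])

```text
time_s: 2.3
position: [0.1455, -0.5563, 0.4047]
ee_rot: [3.142, 0.0, 1.745]
force: [-0.6, -0.1, 0.2]
opening: 0.999
grip_force: 0.0
```

>>> arm_command([
  [0, 0, 0, -8.5, -1],
  [0, 0, 0, -8.5, -1],
  [0, 0, 0, -8.5, -1],
  [0, 0, 0, -8.5, -1],
  [0, 0, 0, -8.5, -1],
])

```text
time_s: 2.8
position: [0.1455, -0.5563, 0.4047]
ee_rot: [-3.142, 0.0, 2.487]
force: [-0.1, -0.2, -0.2]
opening: 1.005
grip_force: 0.0
```

>>> arm_command([
  [0, 0, 0, -8.5, -1],
  [0, 0, 0, -8.5, -1],
  [0, 0, 0, -8.5, -1],
  [0, 0, 0, -8.5, -1],
  [0, 0, 0, -3.8, -1],
])

```text
time_s: 3.3
position: [0.1455, -0.5563, 0.4047]
ee_rot: [-3.142, 0.0, -3.138]
force: [0.1, -0.8, -0.3]
opening: 1.002
grip_force: 0.0
```

>>> arm_command([
  [-0.03, 0.035, 0, 0, -1],
  [-0.03, 0.035, 0, 0, -1],
  [-0.03, 0.035, 0, 0, -1],
  [-0.03, 0.035, 0, 0, -1],
  [-0.03, 0.035, 0, 0, -1],
])

```text
time_s: 3.8
position: [0.2964, -0.38, 0.4049]
ee_rot: [-3.141, 0.0, 3.14]
force: [0.7, -0.8, 0.6]
opening: 0.998
grip_force: 0.0
```

>>> arm_command([
  [-0.03, 0.035, 0, 0, -1],
  [-0.03, 0.035, 0, 0, -1],
  [-0.03, 0.035, 0, 0, -1],
  [-0.03, 0.035, 0, 0, -1],
  [-0.03, 0.035, 0, 0, -1],
])

```text
time_s: 4.3
position: [0.4467, -0.2049, 0.405]
ee_rot: [-3.141, 0.001, 3.141]
force: [0.9, -0.5, -0.6]
opening: 1.002
grip_force: 0.0
```

>>> arm_command([
  [-0.016, 0.045, 0, 0, -1],
  [-0.016, 0.045, 0, 0, -1],
  [-0.016, 0.045, 0, 0, -1],
  [-0.016, 0.045, 0, 0, -1],
  [-0.016, 0.045, 0, 0, -1],
])

```text
time_s: 4.8
position: [0.5262, 0.0204, 0.4049]
ee_rot: [-3.141, 0.001, 3.141]
force: [0.5, 0.1, 0.6]
opening: 1.003
grip_force: 0.0
```

>>> arm_command([
  [0, 0.045, 0, 0, -1],
  [0, 0.045, 0.02, 0, -1],
  [0, 0.045, 0.03, 0, -1],
  [-0.001, 0.035, 0.03, 0, -1],
  [-0.001, 0.016, 0.04, 0, -1],
])

```text
time_s: 5.3
position: [0.5284, 0.2041, 0.2874]
ee_rot: [3.14, 0.004, -3.139]
force: [1.6, 0.1, 0.8]
opening: 1.001
grip_force: 0.0
```

```bash
python3 - <<'E'
from h import *
T=rc('top');S=rc('side');p=sense()['position'];print(p)
a=cv2.resize(T['pixels'][150:270,200:320],(400,400),interpolation=cv2.INTER_CUBIC)
b=cv2.resize(S['pixels'][170:290,210:330],(400,400),interpolation=cv2.INTER_CUBIC)
cv2.imwrite('pics/lb1.png',np.hstack([a,b])[:,:,::-1])
E
```

```text
[0.52553797 0.20267682 0.28168205]
```

View pics/lb1.png

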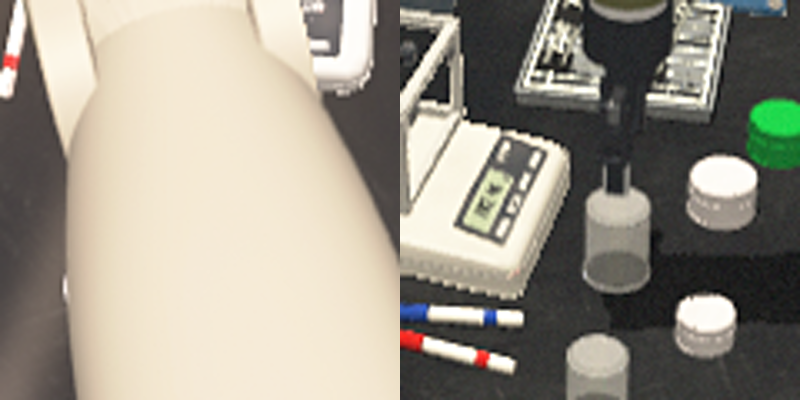

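The side view shows the fingers straight over the large beaker, at about (615,190) in the crop, and clear of the scale. I descend and grip.

>>> arm_command([
  [0, 0.003, 0.02, 0, -1],
  [0, 0, 0.025, 0, -1],
  [0, 0, 0.025, 0, -1],
  [0, 0, 0.015, 0, -1],
  [0, 0, 0, 0, -1],
])

```text
time_s: 5.9
position: [0.5277, 0.2029, 0.2012]
ee_rot: [-3.141, -0.003, 3.14]
force: [-0.3, -0.0, 1.1]
opening: 1.001
grip_force: 0.0
```

>>> arm_command([
  [0, 0, 0, 0, 1],
  [0, 0, 0, 0, 1],
  [0, 0, 0, 0, 1],
  [0, 0, 0, 0, 1],
  [0, 0, 0, 0, 1],
])

```text
time_s: 6.4
position: [0.529, 0.2039, 0.2039]
ee_rot: [-3.141, 0.004, 3.141]
force: [-0.6, -0.7, 6.4]
opening: 0.678
grip_force: 63.0
```

>>> arm_command([
  [0, 0, -0.01, 0, 1],
  [0, 0, -0.03, 0, 1],
  [0, 0, -0.04, 0, 1],
  [0, 0, -0.04, 0, 1],
  [0, 0, -0.04, 0, 1],
])

```text
time_s: 6.9
position: [0.5276, 0.204, 0.3643]
ee_rot: [3.141, 0.0, 3.141]
force: [0.1, 0.3, -0.4]
opening: 0.679
grip_force: 64.3
```

>>> arm_command([
  [0, -0.03, 0, 0, 1],
  [0, -0.045, 0, 0, 1],
  [0, -0.045, 0, 0, 1],
  [0.004, -0.045, 0, 0, 1],
  [0.004, -0.045, 0, 0, 1],
])

```text
time_s: 7.4
position: [0.5194, -0.0074, 0.3629]
ee_rot: [3.142, 0.001, 3.141]
force: [0.4, 0.1, -1.0]
opening: 0.68
grip_force: 64.3
```

>>> arm_command([
  [0.004, -0.045, 0, 0, 1],
  [0, -0.035, 0, 0, 1],
  [0, -0.02, 0, 0, 1],
  [0, 0, 0, 0, 1],
  [0, 0, 0, 0, 1],
])

```text
time_s: 7.9
position: [0.5156, -0.1061, 0.3624]
ee_rot: [3.141, 0.0, 3.14]
force: [-0.9, 0.2, -1.2]
opening: 0.678
grip_force: 64.3
```

```bash
cat >> h.py <<'E'
def look(fn,n,tcp0):
    T=rc('top');S=rc('side');s=sense();p=s['position'];print('tcp',p.round(4),s['ee_rot'].round(3),'f',s['force'].round(1),s['opening'])
    zt=p[2]+tcp0
    for r in silhouettes('side',n):
        v,u=np.nonzero(r['pixels']);f,a=fit(S,r['pixels'],n,p[:2],zt)
        print(n,round(r['score'],2),'uv',u.mean().round(1),v.mean().round(1),'fit',f.round(4),'area',round(a,2),'bbox',u.min(),u.max(),v.min(),v.max())
    print('pred uv',hullc(S,p[:2],n,zt)[0])
    b=cv2.resize(S['pixels'][90:215,210:360],(720,600),interpolation=cv2.INTER_CUBIC)
    cv2.imwrite(fn,b[:,:,::-1])
E
python3 - <<'E'
from h import *
look('pics/lb2.png','large_beaker',.078-.2)
E
```

```text
tcp [ 0.5157 -0.1051  0.3623] [ 3.141  0.    -3.141] f [-0.5 -0.5 -1.3] 0.6839621353972742
large_beaker 0.73 uv 253.8 312.3 fit [0.5032 0.6591] area 0.64 bbox 242 266 294 331
large_beaker 0.52 uv 295.9 149.2 fit [ 0.5085 -0.0682] area 0.59 bbox 286 304 134 161
pred uv [295.10979349 143.83405289]
```

View pics/lb2.png

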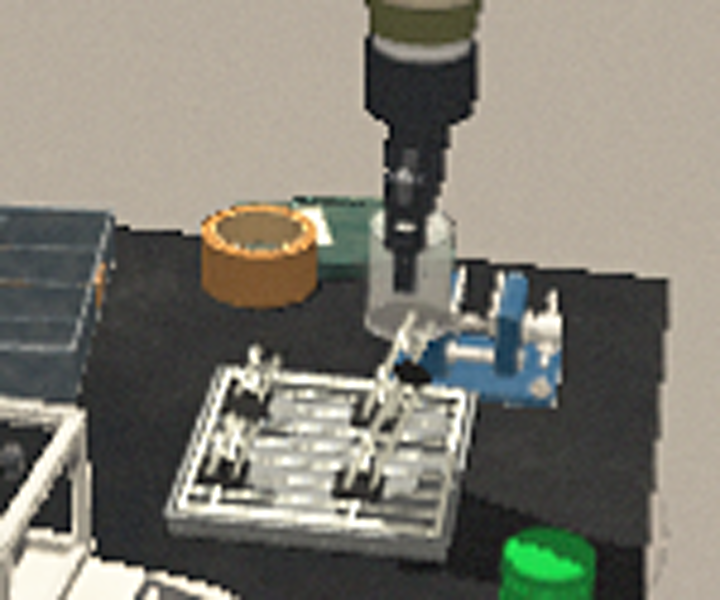

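The beaker is held upright directly above the long peg A cap: beaker at crop columns 367–455, cap at (412,370). I lower it over the peg.

>>> arm_command([
  [0, 0.001, 0.015, 0, 1],
  [0, 0, 0.015, 0, 1],
  [0, 0, 0.015, 0, 1],
  [0, 0, 0.01, 0, 1],
  [0, 0, 0, 0, 1],
])

```text
time_s: 8.55
position: [0.5153, -0.104, 0.3056]
ee_rot: [3.141, -0.003, -3.141]
force: [-1.0, -0.7, -0.1]
opening: 0.677
grip_force: 64.3
```

>>> arm_command([
  [0, 0, 0.01, 0, 1],
  [0, 0, 0.01, 0, 1],
  [0, 0, 0.01, 0, 1],
  [0, 0, 0.01, 0, 1],
  [0, 0, 0, 0, 1],
])

```text
time_s: 9.05
position: [0.5158, -0.105, 0.2655]
ee_rot: [3.141, -0.001, 3.141]
force: [1.9, 0.4, -0.9]
opening: 0.674
grip_force: 64.4
```

>>> arm_command([
  [0, 0, 0.004, 0, 1],
  [0, 0, 0.004, 0, 1],
  [0, 0, 0.003, 0, 1],
  [0, 0, 0, 0, 1],
  [0, 0, 0, 0, 1],
])

```text
time_s: 9.55
position: [0.5173, -0.1053, 0.2565]
ee_rot: [-3.141, 0.004, 3.141]
force: [7.3, 0.5, -2.0]
opening: 0.68
grip_force: 64.3
```

>>> arm_command([
  [0, 0, 0.002, 0, 1],
  [0, 0, 0, 0, 1],
  [0, 0, 0.002, 0, 1],
  [0, 0, 0, 0, 1],
])

```text
time_s: 9.95
position: [0.5179, -0.1054, 0.2532]
ee_rot: [-3.141, 0.006, 3.141]
force: [7.9, 1.5, -0.9]
opening: 0.682
grip_force: 64.5
```

>>> arm_command([
  [-0.001, 0, 0.002, 0, 1],
  [-0.001, 0, 0, 0, 1],
  [0, 0, 0.002, 0, 1],
  [0, 0, 0, 0, 1],
])

```text
time_s: 10.35
position: [0.5189, -0.1053, 0.2514]
ee_rot: [-3.14, 0.005, 3.141]
force: [-2.2, 2.1, 20.5]
opening: 0.68
grip_force: 66.2
```

>>> arm_command([
  [0, 0, 0.002, 0, 1],
  [0, 0, 0, 0, 1],
  [0, 0, 0, 0, 1],
])

```text
time_s: 10.65
position: [0.5189, -0.1052, 0.2512]
ee_rot: [-3.139, 0.007, 3.141]
force: [-7.1, 3.5, 32.9]
opening: 0.676
grip_force: 67.2
```

```bash
python3 - <<'E'
from h import *
look('pics/lb3.png','large_beaker',.078-.2)
E
```

```text
tcp [ 0.5189 -0.1053  0.2512] [-3.139  0.007  3.141] f [-7.4  3.3 32.5] 0.6752005801667567
large_beaker 0.79 uv 254.0 312.6 fit [0.5238 0.5547] area 0.84 bbox 242 266 294 331
large_beaker 0.58 uv 292.0 179.3 fit [ 0.516  -0.0632] area 0.68 bbox 282 301 165 190
pred uv [292.78790697 172.92243267]
```

View pics/lb3.png

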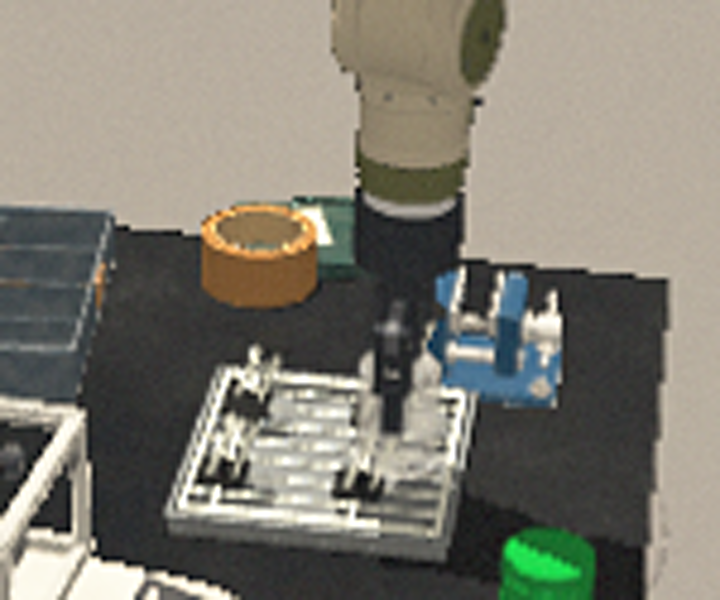

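The beaker is seated on the cap (33 N up). I ease off, draw it towards the robot so it tilts with the peg, and then open slowly.

>>> arm_command([
  [0, 0, -0.002, 0, 1],
  [0.002, 0, -0.001, 0, 1],
  [0.002, 0, 0, 0, 1],
  [0, 0, 0, 0, 1],
])

```text
time_s: 11.2
position: [0.5171, -0.1055, 0.2518]
ee_rot: [-3.14, 0.011, 3.141]
force: [8.6, 1.4, 6.5]
opening: 0.681
grip_force: 65.0
```

>>> arm_command([
  [0.002, 0, 0, 0, 1],
  [0.002, 0, 0, 0, 1],
  [0, 0, 0, 0, 1],
])

```text
time_s: 11.5
position: [0.5143, -0.1057, 0.2518]
ee_rot: [-3.14, 0.014, -3.141]
force: [13.5, 1.1, 3.7]
opening: 0.679
grip_force: 63.8
```

>>> arm_command([
  [0.002, 0, 0, 0, 1],
  [0.002, 0, 0.001, 0, 1],
  [0, 0, 0.001, 0, 1],
  [0, 0, 0, 0, 1],
])

```text
time_s: 11.9
position: [0.51, -0.1056, 0.2504]
ee_rot: [-3.14, 0.014, -3.141]
force: [10.2, 2.5, 9.1]
opening: 0.679
grip_force: 63.8
```

>>> arm_command([
  [0, 0, 0, 0, -0.35],
  [0, 0, 0, 0, -0.38],
  [0, 0, 0, 0, -0.41],
  [0, 0, 0, 0, -0.45],
  [0, 0, 0, 0, -0.5],
])

```text
time_s: 12.4
position: [0.5049, -0.1048, 0.2462]
ee_rot: [3.141, -0.003, 3.141]
force: [0.1, 0.7, -1.3]
opening: 0.751
grip_force: 0.0
```

>>> arm_command([
  [0, 0, 0, 0, -0.6],
  [0, 0, 0, 0, -0.7],
  [0, 0, 0, 0, -0.7],
  [0, 0, 0, 0, -0.7],
])

```text
time_s: 12.8
position: [0.5058, -0.105, 0.2469]
ee_rot: [-3.142, -0.0, 3.141]
force: [0.2, -0.1, 0.3]
opening: 0.848
grip_force: 0.0
```

```bash
python3 - <<'E'
from h import *
look('pics/lb4.png','large_beaker',.078-.2)
E
```

```text
tcp [ 0.5058 -0.105   0.2469] [-3.141 -0.     3.141] f [-0.2 -0.1 -0.4] 0.8537392446775164
large_beaker 0.76 uv 254.1 312.5 fit [0.5243 0.5503] area 0.84 bbox 242 266 294 331
large_beaker 0.52 uv 291.3 179.1 fit [ 0.5193 -0.0711] area 0.62 bbox 281 304 165 190
pred uv [296.53236944 174.427005  ]
```

View pics/lb4.png

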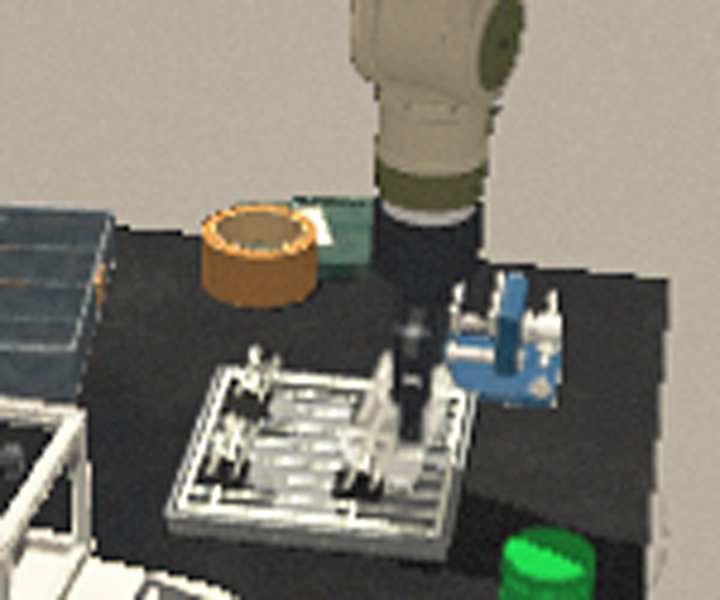

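The beaker now hangs tilted along the peg, around (400,420) in the crop. I lift clear and go to the small beaker.

>>> arm_command([
  [0, 0, -0.01, 0, -0.7],
  [0, 0, -0.02, 0, -0.7],
  [0, 0, -0.03, 0, -0.7],
  [0, 0, -0.03, 0, -0.7],
  [0, 0, -0.03, 0, -1],
])

```text
time_s: 13.45
position: [0.5056, -0.1049, 0.3689]
ee_rot: [-3.141, 0.001, 3.141]
force: [0.2, -1.2, -0.8]
opening: 0.99
grip_force: 0.0
```

>>> arm_command([
  [0, 0.045, 0, 0, -1],
  [0, 0.045, 0, 0, -1],
  [0, 0.045, 0, 0, -1],
  [0, 0.045, 0, 0, -1],
  [0, 0.045, 0, 0, -1],
])

```text
time_s: 13.95
position: [0.5057, 0.1217, 0.368]
ee_rot: [-3.142, 0.001, 3.141]
force: [0.7, 0.2, 0.1]
opening: 0.993
grip_force: 0.0
```

>>> arm_command([
  [0, 0.045, 0, 0, -1],
  [0, 0.045, 0, 0, -1],
  [-0.003, 0.045, 0, 0, -1],
  [-0.003, 0.045, 0, 0, -1],
  [-0.003, 0.045, 0, 0, -1],
])

```text
time_s: 14.45
position: [0.5148, 0.3469, 0.3679]
ee_rot: [3.141, 0.001, 3.141]
force: [2.1, -0.3, -0.6]
opening: 0.996
grip_force: 0.0
```

>>> arm_command([
  [0, 0.03, 0.03, 0, -1],
  [0, 0.015, 0.04, 0, -1],
  [0, 0, 0.02, 0, -1],
  [0, 0, 0, 0, -1],
  [0, 0, 0, 0, -1],
])

```text
time_s: 14.95
position: [0.5152, 0.39, 0.2776]
ee_rot: [-3.141, -0.0, 3.141]
force: [0.3, -0.7, -0.2]
opening: 1.001
grip_force: 0.0
```

```bash
python3 - <<'E'
from h import *
T=rc('top');S=rc('side');p=sense()['position'];print(p)
for n,x0 in dict(small_beaker=(.514,.39)).items():
  for s in silhouettes('side',n): print(fit(S,s['pixels'],n,x0),s['score'])
a=cv2.resize(T['pixels'][160:230,345:455],(800,509),interpolation=cv2.INTER_CUBIC)[:,200:600]
b=cv2.resize(S['pixels'][130:215,245:325],(400,425),interpolation=cv2.INTER_CUBIC)
o=np.zeros((509,800,3),np.uint8);o[:,:400]=a;o[:425,400:]=b
cv2.imwrite('pics/lb5.png',o[:,:,::-1])
E
```

```text
[0.51601388 0.38994215 0.27924493]
(array([0.51386265, 0.39511152]), np.float64(0.8914411185091228)) 0.8
```

View pics/lb5.png

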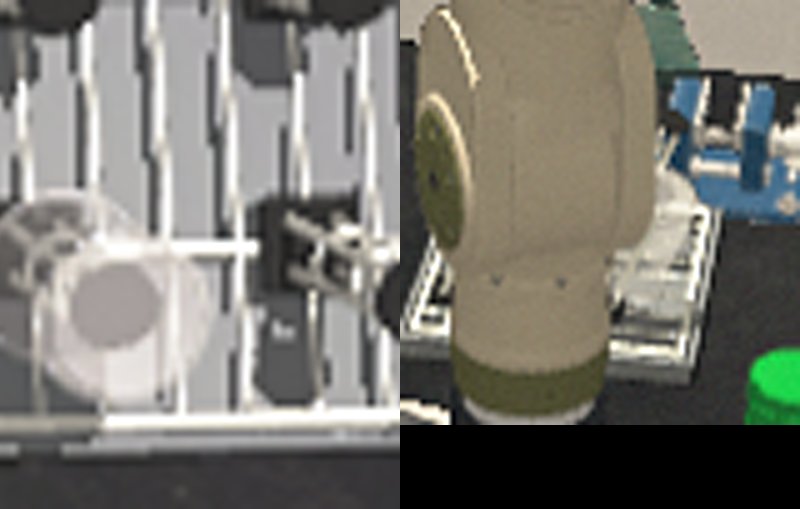

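The large beaker hangs along long peg A, with its bottom disc at about (130,320) in the crop and the cap against it at (115,305). Now I pick the small beaker.

>>> arm_command([
  [0.001, 0.002, 0.02, 0, -1],
  [0, 0, 0.025, 0, -1],
  [0, 0, 0.025, 0, -1],
  [0, 0, 0.015, 0, -1],
  [0, 0, 0, 0, -1],
])

```text
time_s: 15.6
position: [0.5139, 0.3912, 0.191]
ee_rot: [-3.14, -0.002, 3.14]
force: [0.2, -0.1, -0.3]
opening: 1.003
grip_force: 0.0
```

>>> arm_command([
  [0, 0, 0, 0, 0],
  [0, 0, 0, 0, 1],
  [0, 0, 0, 0, 1],
  [0, 0, 0, 0, 1],
  [0, 0, 0, 0, 1],
])

```text
time_s: 16.1
position: [0.5151, 0.3924, 0.194]
ee_rot: [3.14, 0.003, 3.141]
force: [-0.6, -0.7, 7.0]
opening: 0.577
grip_force: 61.2
```

>>> arm_command([
  [0, 0, -0.01, 0, 1],
  [0, 0, -0.03, 0, 1],
  [0, 0, -0.04, 0, 1],
  [0, 0, -0.045, 0, 1],
  [0, 0, -0.045, 0, 1],
])

```text
time_s: 16.6
position: [0.5137, 0.3918, 0.3638]
ee_rot: [-3.141, -0.001, 3.141]
force: [0.4, -0.8, -0.5]
opening: 0.575
grip_force: 62.1
```

>>> arm_command([
  [0, -0.03, 0, 0, 1],
  [0, -0.045, 0, 0, 1],
  [0, -0.045, 0, 0, 1],
  [0, -0.045, 0, 0, 1],
  [0, -0.045, 0, 0, 1],
])

```text
time_s: 17.1
position: [0.5134, 0.1805, 0.3625]
ee_rot: [-3.142, 0.0, 3.141]
force: [0.9, -0.4, -1.6]
opening: 0.58
grip_force: 62.1
```

>>> arm_command([
  [0, -0.045, 0, 0, 1],
  [0, -0.045, 0, 0, 1],
  [0, -0.045, 0, 0, 1],
  [0, -0.045, 0, 0, 1],
  [0, -0.045, 0, 0, 1],
])

```text
time_s: 17.6
position: [0.5133, -0.0446, 0.3627]
ee_rot: [-3.142, 0.001, 3.141]
force: [0.3, 0.1, -0.9]
opening: 0.579
grip_force: 62.1
```

>>> arm_command([
  [0, -0.045, 0, 0, 1],
  [0, -0.045, 0, 0, 1],
  [0, -0.045, 0, 0, 1],
  [0, -0.026, 0, 0, 1],
  [0, 0, 0, 0, 1],
])

```text
time_s: 18.1
position: [0.5135, -0.2074, 0.3622]
ee_rot: [-3.14, 0.001, 3.136]
force: [0.4, 0.8, -0.4]
opening: 0.58
grip_force: 62.3
```

```bash
python3 - <<'E'
from h import *
look('pics/sb2.png','small_beaker',.068-.193)
E
```

```text
tcp [ 0.5134 -0.2044  0.3621] [ 3.141 -0.     3.139] f [-0.2  0.1 -0.9] 0.5747625243697517
small_beaker 0.69 uv 299.9 135.8 fit [ 0.507  -0.1639] area 0.39 bbox 293 306 123 143
pred uv [299.44801537 130.46176376]
```

View pics/sb2.png

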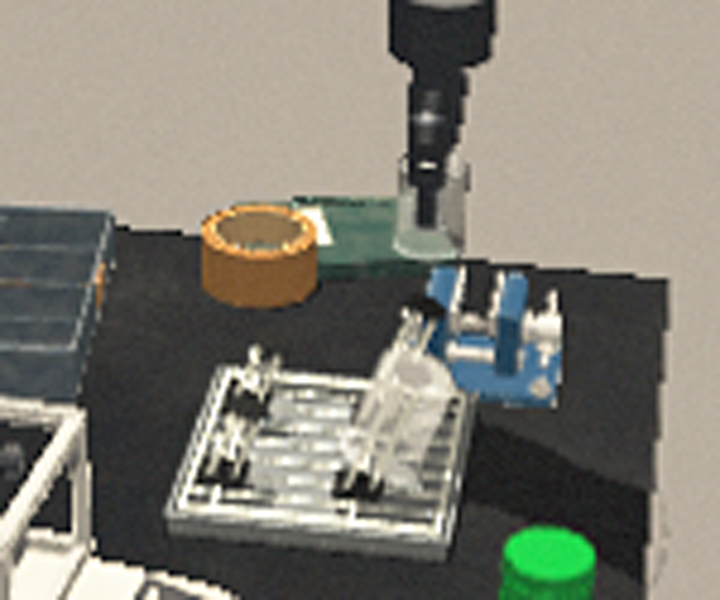

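The large beaker hangs neatly tilted on peg A, at (405,420). The small beaker, at (431,205), is above cap B at (424,308). I lower it.

>>> arm_command([
  [0, 0, 0.015, 0, 1],
  [0, 0, 0.015, 0, 1],
  [0, 0, 0.01, 0, 1],
  [0, 0, 0.01, 0, 1],
  [0, 0, 0, 0, 1],
])

```text
time_s: 18.75
position: [0.5134, -0.203, 0.3107]
ee_rot: [3.14, -0.002, -3.141]
force: [-0.3, -0.1, -1.1]
opening: 0.576
grip_force: 62.3
```

>>> arm_command([
  [0, 0, 0.01, 0, 1],
  [0, 0, 0.01, 0, 1],
  [0, 0, 0.01, 0, 1],
  [0, 0, 0.01, 0, 1],
  [0, 0, 0, 0, 1],
])

```text
time_s: 19.25
position: [0.5145, -0.2042, 0.2708]
ee_rot: [3.141, 0.002, 3.141]
force: [2.9, 0.5, -1.1]
opening: 0.58
grip_force: 62.3
```

>>> arm_command([
  [0, 0, 0.004, 0, 1],
  [0, 0, 0.004, 0, 1],
  [0, 0, 0, 0, 1],
])

```text
time_s: 19.55
position: [0.5156, -0.2044, 0.2646]
ee_rot: [-3.141, 0.006, 3.141]
force: [8.6, 0.7, -1.7]
opening: 0.576
grip_force: 62.3
```

>>> arm_command([
  [0, 0, 0.003, 0, 1],
  [0, 0, 0.003, 0, 1],
  [0, 0, 0, 0, 1],
])

```text
time_s: 19.85
position: [0.5165, -0.2045, 0.2596]
ee_rot: [-3.14, 0.009, -3.142]
force: [10.6, 2.4, -0.4]
opening: 0.577
grip_force: 62.5
```

>>> arm_command([
  [0, 0, 0.002, 0, 1],
  [0, 0, 0, 0, 1],
  [0, 0, 0.002, 0, 1],
  [0, 0, 0, 0, 1],
])

```text
time_s: 20.25
position: [0.5171, -0.2046, 0.2564]
ee_rot: [-3.14, 0.011, -3.141]
force: [10.6, 2.8, 3.6]
opening: 0.582
grip_force: 62.9
```

>>> arm_command([
  [0, 0, 0.002, 0, 1],
  [0, 0, 0, 0, 1],
  [0, 0, 0.001, 0, 1],
  [0, 0, 0, 0, 1],
])

```text
time_s: 20.65
position: [0.5176, -0.2046, 0.2541]
ee_rot: [-3.14, 0.013, -3.141]
force: [10.7, 3.2, 8.1]
opening: 0.578
grip_force: 63.2
```

>>> arm_command([
  [0, 0, 0.002, 0, 1],
  [0, 0, 0, 0, 1],
  [0, 0, 0.002, 0, 1],
  [0, 0, 0, 0, 1],
])

```text
time_s: 21.05
position: [0.518, -0.2047, 0.2515]
ee_rot: [-3.139, 0.015, -3.141]
force: [10.4, 4.6, 16.2]
opening: 0.574
grip_force: 63.0
```

>>> arm_command([
  [0.002, 0, -0.001, 0, 1],
  [0.002, 0, 0, 0, 1],
  [0, 0, 0, 0, 1],
])

```text
time_s: 21.35
position: [0.5145, -0.2048, 0.2513]
ee_rot: [-3.139, 0.015, -3.141]
force: [13.2, 2.9, 5.1]
opening: 0.575
grip_force: 61.5
```

>>> arm_command([
  [0.002, 0, 0, 0, 1],
  [0.002, 0, 0, 0, 1],
  [0, 0, 0, 0, 1],
])

```text
time_s: 21.65
position: [0.51, -0.2048, 0.2506]
ee_rot: [-3.14, 0.014, -3.141]
force: [14.3, 2.3, 3.8]
opening: 0.578
grip_force: 63.5
```

>>> arm_command([
  [0, 0, 0.001, 0, 1],
  [0, 0, 0.001, 0, 1],
  [0, 0, 0, 0, 1],
])

```text
time_s: 21.95
position: [0.5098, -0.2048, 0.2496]
ee_rot: [-3.139, 0.014, -3.141]
force: [10.3, 3.0, 10.1]
opening: 0.572
grip_force: 64.0
```

>>> arm_command([
  [0, 0, 0, 0, -0.14],
  [0, 0, 0, 0, -0.17],
  [0, 0, 0, 0, -0.2],
  [0, 0, 0, 0, -0.24],
  [0, 0, 0, 0, -0.3],
])

```text
time_s: 22.45
position: [0.505, -0.2038, 0.2452]
ee_rot: [3.141, -0.002, 3.14]
force: [0.7, 0.8, 0.1]
opening: 0.651
grip_force: 0.0
```

>>> arm_command([
  [0, 0, 0, 0, -0.4],
  [0, 0, 0, 0, -0.5],
  [0, 0, 0, 0, -0.5],
  [0, 0, 0, 0, -0.5],
])

```text
time_s: 22.85
position: [0.5057, -0.204, 0.2459]
ee_rot: [-3.142, -0.0, 3.141]
force: [-0.3, 1.3, -0.4]
opening: 0.751
grip_force: 0.0
```

```bash
python3 - <<'E'
from h import *
look('pics/sb3.png','small_beaker',.068-.193)
E
```

```text
tcp [ 0.5058 -0.204   0.246 ] [-3.141  0.     3.141] f [-0.2  0.2 -0.5] 0.7452217425700913
pred uv [300.02862096 160.26902151]
```

View pics/sb3.png

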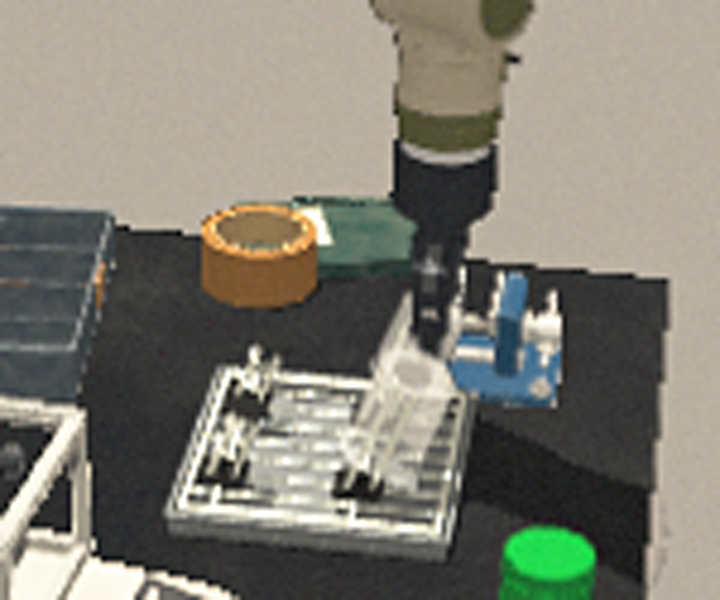

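The small beaker hangs along peg B too. I lift and go to the large tin.

>>> arm_command([
  [0, 0, -0.01, 0, -0.5],
  [0, 0, -0.02, 0, -0.5],
  [0, 0, -0.03, 0, -0.5],
  [0, 0, -0.03, 0, -0.5],
  [0, 0, -0.03, 0, -1],
])

```text
time_s: 23.5
position: [0.5056, -0.2039, 0.368]
ee_rot: [-3.141, 0.001, 3.141]
force: [-0.2, -0.0, 0.0]
opening: 0.898
grip_force: 0.0
```

>>> arm_command([
  [0, 0.045, 0, 0, -1],
  [0.012, 0.045, 0, 0, -1],
  [0.012, 0.045, 0, 0, -1],
  [0.012, 0.045, 0, 0, -1],
  [0.012, 0.045, 0, 0, -1],
])

```text
time_s: 24.0
position: [0.4571, 0.0226, 0.3669]
ee_rot: [-3.141, 0.001, 3.14]
force: [0.8, 0.7, 0.1]
opening: 1.0
grip_force: 0.0
```

>>> arm_command([
  [0.012, 0.045, 0.02, 0, -1],
  [0, 0.032, 0.03, 0, -1],
  [0, 0, 0.04, 0, -1],
  [0, 0, 0, 0, -1],
  [0, 0, 0, 0, -1],
])

```text
time_s: 24.5
position: [0.446, 0.0974, 0.2769]
ee_rot: [-3.141, -0.001, 3.141]
force: [-0.5, -0.3, 1.3]
opening: 0.997
grip_force: 0.0
```

```bash
python3 - <<'E'
from h import *
np.set_printoptions(precision=4,suppress=True)
T=rc('top');S=rc('side');p=sense()['position'];print(p)
for c,C in (('top',T),('side',S)):
 for n,x0 in dict(large_tin=(.445,.098),small_tin=(.44,.28)).items():
  for s in silhouettes(c,n):
   f=fit(C,s['pixels'],n,x0)
   if np.hypot(*(f[0]-x0))<.05: print(c,n,f,s['score'])
E
```

```text
[0.4473 0.0969 0.2783]
top small_tin (array([0.4388, 0.2784]), np.float64(1.0317112319044597)) 0.78
side large_tin (array([0.4457, 0.105 ]), np.float64(0.8984900168326823)) 0.83
side small_tin (array([0.4394, 0.2848]), np.float64(0.9516596320725446)) 0.54
```

>>> arm_command([
  [0, 0.002, 0.025, 0, -1],
  [0, 0, 0.03, 0, -1],
  [0, 0, 0.025, 0, -1],
  [0, 0, 0.017, 0, -1],
  [0, 0, 0, 0, -1],
])

```text
time_s: 25.3
position: [0.4453, 0.099, 0.1778]
ee_rot: [-3.141, -0.004, 3.14]
force: [1.1, 0.5, 0.2]
opening: 0.999
grip_force: 0.0
```

>>> arm_command([
  [0, 0, 0, 0, 0],
  [0, 0, 0, 0, 1],
  [0, 0, 0, 0, 1],
  [0, 0, 0, 0, 1],
  [0, 0, 0, 0, 1],
])

```text
time_s: 25.8
position: [0.4472, 0.0995, 0.1808]
ee_rot: [3.142, 0.004, 3.141]
force: [-0.2, -0.5, 7.6]
opening: 0.758
grip_force: 65.4
```

>>> arm_command([
  [0, 0, -0.01, 0, 1],
  [0, 0, -0.03, 0, 1],
  [0, 0, -0.04, 0, 1],
  [0, 0, -0.045, 0, 1],
  [0, 0, -0.045, 0, 1],
])

```text
time_s: 26.3
position: [0.4454, 0.0994, 0.3515]
ee_rot: [-3.142, -0.0, 3.141]
force: [1.3, -0.1, -1.5]
opening: 0.757
grip_force: 66.4
```

>>> arm_command([
  [0, -0.03, 0, 0, 1],
  [0, -0.04, 0, 0, 1],
  [-0.01, -0.04, 0, 0, 1],
  [-0.03, -0.03, 0, 0, 1],
  [-0.035, -0.03, 0, 0, 1],
])

```text
time_s: 26.8
position: [0.5207, -0.072, 0.3504]
ee_rot: [-3.141, 0.001, 3.14]
force: [0.9, 0.3, -1.4]
opening: 0.761
grip_force: 66.4
```

>>> arm_command([
  [-0.035, -0.02, 0, 0, 1],
  [-0.035, -0.012, 0, 0, 1],
  [-0.025, 0, 0, 0, 1],
  [-0.011, 0, 0, 0, 1],
  [0, 0, 0, 0, 1],
])

```text
time_s: 27.3
position: [0.628, -0.1028, 0.349]
ee_rot: [3.142, -0.0, 3.141]
force: [0.3, 0.6, -1.0]
opening: 0.754
grip_force: 66.4
```

```bash
python3 - <<'E'
from h import *
look('pics/lt2.png','large_tin',.04-.18)
E
```

```text
tcp [ 0.6265 -0.1025  0.3492] [ 3.141e+00 -1.000e-03  3.141e+00] f [-0.4 -0.9 -0.7] 0.7641199683552795
large_tin 0.78 uv 262.8 147.5 fit [ 0.6188 -0.0801] area 0.67 bbox 252 272 137 155
large_tin 0.65 uv 323.8 210.1 fit [0.3923 0.2429] area 0.62 bbox 315 333 200 220
pred uv [261.67500622 144.25137184]
```

View pics/lt2.png

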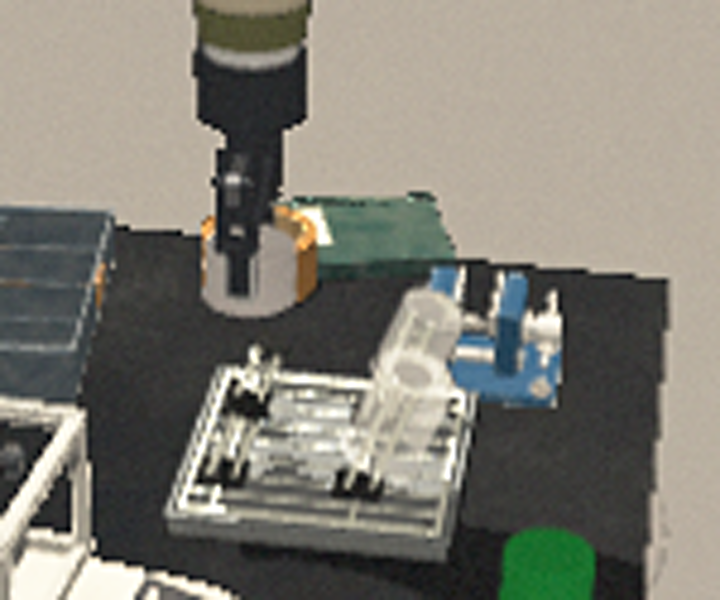

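Both beakers hang on the long pegs, and the large tin, with its mouth at (250,310), is centred over short cap A at (247,400). I lower it.

>>> arm_command([
  [0, 0, 0.02, 0, 1],
  [0, 0, 0.025, 0, 1],
  [0, 0, 0.02, 0, 1],
  [0, 0, 0.015, 0, 1],
  [0, 0, 0, 0, 1],
])

```text
time_s: 27.95
position: [0.625, -0.1022, 0.2673]
ee_rot: [3.14, -0.005, 3.141]
force: [-0.3, -0.5, -0.5]
opening: 0.76
grip_force: 66.4
```

>>> arm_command([
  [0, 0, 0.012, 0, 1],
  [0, 0, 0.012, 0, 1],
  [0, 0, 0.006, 0, 1],
  [0, 0, 0, 0, 1],
])

```text
time_s: 28.35
position: [0.6265, -0.1026, 0.2381]
ee_rot: [3.141, -0.002, 3.141]
force: [-0.3, -0.8, -0.8]
opening: 0.757
grip_force: 66.4
```

>>> arm_command([
  [0, 0, 0.003, 0, 1],
  [0, 0, 0.003, 0, 1],
  [0, 0, 0, 0, 1],
])

```text
time_s: 28.65
position: [0.627, -0.1027, 0.233]
ee_rot: [-3.142, -0.0, 3.141]
force: [-0.1, -0.1, -0.9]
opening: 0.757
grip_force: 66.4
```

>>> arm_command([
  [0, 0, 0.003, 0, 1],
  [0, 0, 0.002, 0, 1],
  [0, 0, 0, 0, 1],
])

```text
time_s: 28.95
position: [0.6268, -0.1027, 0.2279]
ee_rot: [3.142, -0.001, 3.141]
force: [0.0, 0.4, -0.0]
opening: 0.757
grip_force: 66.4
```

>>> arm_command([
  [0, 0, 0.002, 0, 1],
  [0, 0, 0, 0, 1],
  [0, 0, 0, 0, 1],
])

```text
time_s: 29.25
position: [0.6271, -0.1027, 0.2267]
ee_rot: [-3.141, 0.001, 3.141]
force: [-0.5, 1.5, 2.7]
opening: 0.758
grip_force: 66.8
```

>>> arm_command([
  [0, 0, 0.001, 0, 1],
  [0, 0, 0.001, 0, 1],
  [0, 0, 0.001, 0, 1],
  [0, 0, 0, 0, 1],
])

```text
time_s: 29.65
position: [0.6271, -0.1027, 0.2261]
ee_rot: [-3.141, 0.002, 3.141]
force: [-5.8, 0.5, 15.5]
opening: 0.758
grip_force: 68.2
```

>>> arm_command([
  [0, 0, -0.001, 0, 1],
  [0, 0, 0, 0, -0.5],
  [0, 0, 0, 0, -0.53],
  [0, 0, 0, 0, -0.56],
  [0, 0, 0, 0, -0.6],
])

```text
time_s: 30.15
position: [0.6271, -0.1027, 0.2243]
ee_rot: [-3.141, 0.0, 3.141]
force: [-0.6, -0.6, -0.1]
opening: 0.8
grip_force: 0.0
```

>>> arm_command([
  [0, 0, 0, 0, -0.65],
  [0, 0, 0, 0, -0.75],
  [0, 0, 0, 0, -0.9],
  [0, 0, 0, 0, -0.9],
  [0, 0, 0, 0, -0.9],
])

```text
time_s: 30.65
position: [0.627, -0.1027, 0.2241]
ee_rot: [-3.142, -0.0, 3.141]
force: [0.3, -0.6, -0.7]
opening: 0.952
grip_force: 0.0
```

>>> arm_command([
  [0, 0, -0.01, 0, -0.9],
  [0, 0, -0.02, 0, -0.9],
  [0, 0, -0.03, 0, -0.9],
  [0, 0, -0.04, 0, -1],
  [0, 0, -0.03, 0, -1],
])

```text
time_s: 31.15
position: [0.6271, -0.1027, 0.3574]
ee_rot: [-3.141, 0.002, 3.141]
force: [0.5, -0.5, 0.8]
opening: 0.999
grip_force: 0.0
```

```bash
python3 - <<'E'
from h import *
look('pics/lt3.png','large_tin',.04-.18)
E
```

```text
tcp [ 0.6282 -0.103   0.3608] [-3.139  0.01   3.141] f [0.2 0.3 0.7] 0.997993439236773
large_tin 0.64 uv 323.7 210.3 fit [0.392  0.2606] area 0.63 bbox 314 333 200 220
pred uv [261.20490226 141.00762847]
```

View pics/lt3.png

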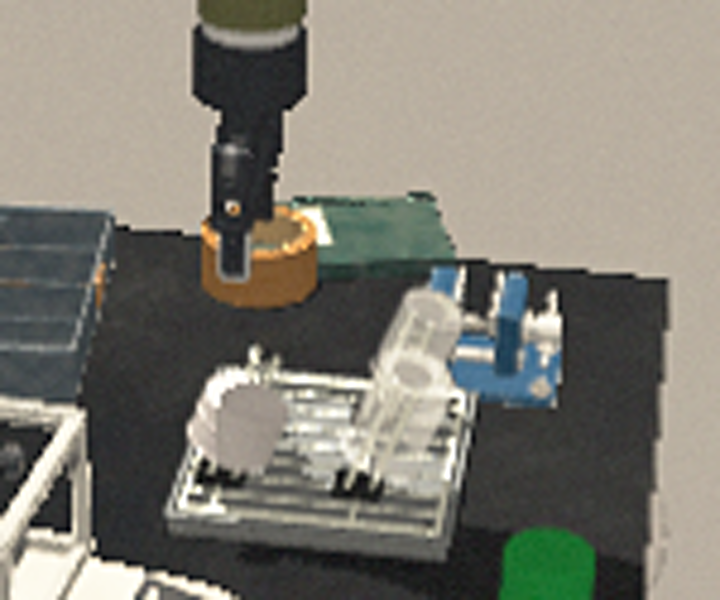

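The large tin looks over-tilted: its disc faces the side camera at (250,430). I clear the arm so both cameras can see it, then check it properly.

>>> arm_command([
  [0.03, 0.02, 0, 0, -1],
  [0.035, 0.035, 0, 0, -1],
  [0.035, 0.035, 0, 0, -1],
  [0.035, 0.04, 0, 0, -1],
  [0.03, 0.045, 0, 0, -1],
])

```text
time_s: 31.8
position: [0.4641, 0.0675, 0.3532]
ee_rot: [-3.142, -0.002, 3.139]
force: [0.2, 0.8, 0.3]
opening: 1.0
grip_force: 0.0
```

>>> arm_command([
  [0.022, 0.045, 0, 0, -1],
  [0, 0.045, 0, 0, -1],
  [0, 0.045, 0, 0, -1],
  [0, 0.045, 0, 0, -1],
  [0, 0.029, 0, 0, -1],
])

```text
time_s: 32.3
position: [0.4437, 0.2781, 0.3534]
ee_rot: [-3.142, -0.001, -3.14]
force: [0.6, -0.7, -0.0]
opening: 0.998
grip_force: 0.0
```

```bash
python3 - <<'E'
from h import *
np.set_printoptions(precision=4,suppress=True)
T=rc('top');S=rc('side');print(sense()['position'])
cv2.imwrite('raw_top.png',T['pixels'][:,:,::-1]);cv2.imwrite('raw_side.png',S['pixels'][:,:,::-1])
for c,C in (('top',T),('side',S)):
  for s in silhouettes(c,'large_tin'):
    v,u=np.nonzero(s['pixels']);print(c,round(s['score'],2),u.mean().round(1),v.mean().round(1),u.min(),u.max(),v.min(),v.max(),len(u))
  for r in place_of(c,'large_tin'): print(c,'origin',round(r['score'],2),r['position'][1]*560,r['position'][0]*420)
  print(c,'cap a',proj(C,[.6238,-.1027,.079]))
a=cv2.resize(T['pixels'][135:210,350:425],(400,400),interpolation=cv2.INTER_CUBIC)
b=cv2.resize(S['pixels'][145:205,240:300],(400,400),interpolation=cv2.INTER_CUBIC)
cv2.imwrite('pics/lt4.png',np.hstack([a,b])[:,:,::-1])
E
```

```text
[0.4439 0.2785 0.3532]
top 0.97 379.8 155.9 366 393 144 168 559
top 0.7 344.7 250.2 331 358 238 262 571
top origin 0.98 343.392 253.092
top origin 0.73 381.192 156.702
top cap a [380.5265 158.3826]
side 0.87 323.8 210.2 315 333 200 220 328
side 0.61 259.1 178.3 249 269 168 188 313
side origin 0.63 261.912 172.284
side origin 0.61 325.584 204.498
side cap a [262.2176 172.8158]
```

View pics/lt4.png

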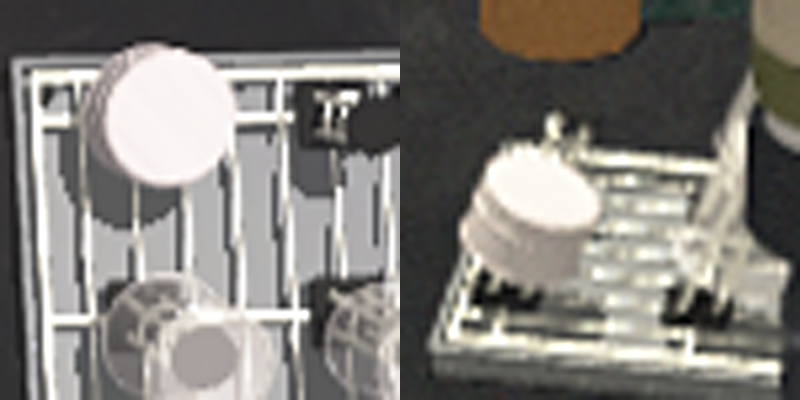

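The last picture shows the large tin home on short peg A: disc at (170,115) in the top crop and (540,190) in the side crop, leaning about 20° with the peg. The earlier impression came from shading. Now I pick the small tin.

>>> arm_command([
  [0.004, 0.002, 0.04, 0, -1],
  [0, 0, 0.045, 0, -1],
  [0, 0, 0.04, 0, -1],
  [0, 0, 0.03, 0, -1],
  [0, 0, 0, 0, -1],
])

```text
time_s: 33.1
position: [0.4386, 0.2752, 0.1953]
ee_rot: [-3.138, -0.008, 3.138]
force: [-1.0, 0.1, -0.3]
opening: 1.001
grip_force: 0.0
```

>>> arm_command([
  [0, 0, 0.012, 0, -1],
  [0, 0, 0.007, 0, -1],
  [0, 0, 0, 0, -1],
  [0, 0, 0, 0, 0],
  [0, 0, 0, 0, 1],
])

```text
time_s: 33.6
position: [0.4411, 0.2778, 0.1811]
ee_rot: [3.141, 0.002, 3.141]
force: [-0.4, 0.4, 0.7]
opening: 0.689
grip_force: 0.0
```

>>> arm_command([
  [0, 0, 0, 0, 1],
  [0, 0, 0, 0, 1],
  [0, 0, 0, 0, 1],
])

```text
time_s: 33.9
position: [0.4411, 0.2777, 0.1814]
ee_rot: [3.141, 0.002, 3.141]
force: [-0.2, -0.4, 5.1]
opening: 0.592
grip_force: 61.3
```

>>> arm_command([
  [0, 0, -0.01, 0, 1],
  [0, 0, -0.03, 0, 1],
  [0, 0, -0.04, 0, 1],
  [0, 0, -0.045, 0, 1],
  [0, 0, -0.045, 0, 1],
])

```text
time_s: 34.4
position: [0.4401, 0.2775, 0.3526]
ee_rot: [3.142, 0.0, 3.141]
force: [0.6, -0.2, -0.1]
opening: 0.603
grip_force: 62.5
```

>>> arm_command([
  [0, -0.03, 0, 0, 1],
  [0, -0.045, 0, 0, 1],
  [0, -0.045, 0, 0, 1],
  [0, -0.045, 0, 0, 1],
  [0, -0.045, 0, 0, 1],
])

```text
time_s: 34.9
position: [0.44, 0.0662, 0.3512]
ee_rot: [-3.141, 0.001, -3.141]
force: [1.0, -0.5, -0.7]
opening: 0.597
grip_force: 62.5
```

>>> arm_command([
  [-0.01, -0.04, 0, 0, 1],
  [-0.02, -0.04, 0, 0, 1],
  [-0.025, -0.04, 0, 0, 1],
  [-0.03, -0.035, 0, 0, 1],
  [-0.03, -0.035, 0, 0, 1],
])

```text
time_s: 35.4
position: [0.5559, -0.1242, 0.3513]
ee_rot: [-3.141, 0.001, 3.14]
force: [0.5, 0.8, 1.2]
opening: 0.597
grip_force: 62.5
```

>>> arm_command([
  [-0.03, -0.035, 0, 0, 1],
  [-0.025, -0.03, 0, 0, 1],
  [-0.017, -0.015, 0, 0, 1],
  [0, 0, 0, 0, 1],
  [0, 0, 0, 0, 1],
])

```text
time_s: 35.9
position: [0.6272, -0.2027, 0.3501]
ee_rot: [3.141, -0.001, 3.14]
force: [-0.5, 0.0, -0.0]
opening: 0.594
grip_force: 62.5
```

```bash
python3 - <<'E'
from h import *
look('raw.png','small_tin',.03-.181)
S=rc('side');print(proj(S,[.6248,-.2027,.079]))
E
```

```text
tcp [ 0.6267 -0.2017  0.3506] [ 3.141e+00 -1.000e-03  3.141e+00] f [ 0.2  0.5 -0.7] 0.5966715274255778
pred uv [266.76488144 132.55571693]
[266.9630223  158.92170738]
```

>>> arm_command([
  [0, 0, 0.02, 0, 1],
  [0, -0.001, 0.025, 0, 1],
  [0, 0, 0.02, 0, 1],
  [0, 0, 0.015, 0, 1],
  [0, 0, 0, 0, 1],
])

```text
time_s: 36.6
position: [0.626, -0.2023, 0.2682]
ee_rot: [3.14, -0.004, -3.142]
force: [-0.8, 0.0, -1.1]
opening: 0.596
grip_force: 62.5
```

>>> arm_command([
  [0, 0, 0.01, 0, 1],
  [0, 0, 0.008, 0, 1],
  [0, 0, 0.004, 0, 1],
  [0, 0, 0.003, 0, 1],
  [0, 0, 0, 0, 1],
])

```text
time_s: 37.1
position: [0.6272, -0.2035, 0.2449]
ee_rot: [3.142, -0.0, 3.141]
force: [-0.5, 0.1, -0.7]
opening: 0.598
grip_force: 62.5
```

>>> arm_command([
  [0, 0, 0.003, 0, 1],
  [0, 0, 0, 0, 1],
  [0, 0, 0, 0, 1],
])

```text
time_s: 37.4
position: [0.6273, -0.2036, 0.2423]
ee_rot: [-3.141, 0.0, 3.141]
force: [-0.3, -0.1, -0.1]
opening: 0.596
grip_force: 62.5
```

>>> arm_command([
  [0, 0, 0.003, 0, 1],
  [0, 0, 0, 0, 1],
  [0, 0, 0, 0, 1],
])

```text
time_s: 37.7
position: [0.6272, -0.2036, 0.2391]
ee_rot: [3.142, -0.0, 3.141]
force: [-0.3, -0.5, 0.3]
opening: 0.597
grip_force: 62.5
```

>>> arm_command([
  [0, 0, 0.002, 0, 1],
  [0, 0, 0, 0, 1],
  [0, 0, 0, 0, 1],
])

```text
time_s: 38.0
position: [0.6274, -0.2036, 0.2375]
ee_rot: [-3.141, 0.0, 3.141]
force: [0.7, 0.1, 0.3]
opening: 0.595
grip_force: 62.6
```

>>> arm_command([
  [0, 0, 0.001, 0, 1],
  [0, 0, 0, 0, 1],
  [0, 0, 0.001, 0, 1],
  [0, 0, 0, 0, 1],
])

```text
time_s: 38.4
position: [0.6275, -0.2036, 0.2368]
ee_rot: [-3.141, 0.002, 3.141]
force: [-1.4, 0.9, 8.4]
opening: 0.6
grip_force: 63.3
```

>>> arm_command([
  [0, 0, 0.001, 0, 1],
  [0, 0, 0, 0, 1],
])

```text
time_s: 38.6
position: [0.6275, -0.2036, 0.2367]
ee_rot: [-3.141, 0.002, 3.141]
force: [-3.3, 1.6, 12.1]
opening: 0.597
grip_force: 63.7
```

>>> arm_command([
  [0, 0, -0.001, 0, 1],
  [0, 0, 0, 0, -0.18],
  [0, 0, 0, 0, -0.21],
  [0, 0, 0, 0, -0.24],
  [0, 0, 0, 0, -0.28],
])

```text
time_s: 39.1
position: [0.6273, -0.2036, 0.2353]
ee_rot: [-3.141, 0.0, 3.141]
force: [-0.2, -0.4, -0.2]
opening: 0.641
grip_force: 0.0
```

>>> arm_command([
  [0, 0, 0, 0, -0.35],
  [0, 0, 0, 0, -0.45],
  [0, 0, 0, 0, -0.55],
  [0, 0, 0, 0, -0.6],
  [0, 0, 0, 0, -0.6],
])

```text
time_s: 39.6
position: [0.6273, -0.2036, 0.235]
ee_rot: [3.142, -0.0, 3.141]
force: [0.4, 0.4, -0.1]
opening: 0.802
grip_force: 0.0
```

>>> arm_command([
  [0, 0, -0.01, 0, -0.6],
  [0, 0, -0.02, 0, -0.6],
  [0, 0, -0.03, 0, -0.6],
  [0, 0, -0.04, 0, -0.6],
  [0, 0, -0.03, 0, -0.6],
])

```text
time_s: 40.1
position: [0.6273, -0.2035, 0.3685]
ee_rot: [-3.14, 0.002, 3.141]
force: [1.2, 0.1, 0.2]
opening: 0.794
grip_force: 0.0
```

>>> arm_command([
  [0.03, 0.03, 0, 0, -0.6],
  [0.035, 0.045, 0, 0, -0.6],
  [0.035, 0.045, 0, 0, -0.6],
  [0.035, 0.045, 0, 0, -0.6],
  [0.03, 0.045, 0, 0, -0.6],
])

```text
time_s: 40.6
position: [0.476, -0.0123, 0.3661]
ee_rot: [-3.141, 0.001, 3.14]
force: [0.8, 0.8, 0.8]
opening: 0.801
grip_force: 0.0
```

>>> arm_command([
  [0, 0.045, 0, 0, -0.6],
  [0, 0.045, 0, 0, -0.6],
  [0, 0.045, 0, 0, -0.6],
  [0, 0.045, 0, 0, -0.6],
  [0, 0.03, 0, 0, -0.6],
])

```text
time_s: 41.1
position: [0.4773, 0.1992, 0.3664]
ee_rot: [3.141, 0.002, -3.14]
force: [0.6, -0.6, -1.3]
opening: 0.8
grip_force: 0.0
```

```bash
python3 - <<'E'
from h import *
np.set_printoptions(precision=4,suppress=True)
C={c:rc(c) for c in('top','side')};print(sense()['position'],sense()['time_s'])
H=dict(large_beaker=(.5088,-.1039,.12),small_beaker=(.5098,-.2039,.12),large_tin=(.6238,-.1027,.079),small_tin=(.6248,-.2027,.079))
def pose_uv(cam,n,h):  # ideal hang: origin 2mm above the cap, axis along the peg
    up=np.array([-np.sin(.349),0,np.cos(.349)]);e1=np.array([np.cos(.349),0,np.sin(.349)]);e2=np.array([0,1,0])
    H_,rl,rw=DIM[n];o=np.array(h)+.002*up
    P=[o-d*up+r*(np.cos(t)*e1+np.sin(t)*e2) for d,r in((0,rw),(H_,rl)) for t in TH]
    q=cv2.convexHull(np.array([proj(cam,p) for p in P],np.float32));m=cv2.moments(q)
    M=np.zeros((420,560),np.uint8);cv2.fillConvexPoly(M,q.round().astype(int),1)
    return proj(cam,o),np.array([m['m10'],m['m01']])/m['m00'],M>0
for c,cam in C.items():
  for n,h in H.items():
    o,g,M=pose_uv(cam,n,h);print(c,n,'ideal origin',o.round(1),'centroid',g.round(1))
    for s in silhouettes(c,n):
      m=s['pixels'];v,u=np.nonzero(m);d=np.array([u.mean(),v.mean()])
      if np.hypot(*(d-g))<25: print('   mask',round(s['score'],2),d.round(1),'IoU',round((m&M).sum()/(m|M).sum(),2))
    for r in place_of(c,n):
      d=np.array([r['position'][1]*560,r['position'][0]*420])
      if np.hypot(*(d-o))<25: print('   origin',round(r['score'],2),d.round(1))
E
```

```text
[0.4774 0.1998 0.3661] 41.2
top large_beaker ideal origin [388.1 201.8] centroid [383.8 198.7]
   mask 0.95 [384.6 200.3] IoU 0.85
   origin 0.61 [388.4 201.4]
top small_beaker ideal origin [430.4 201.1] centroid [425.1 198.4]
   mask 0.59 [425.4 200.1] IoU 0.75
   origin 0.58 [433.3 200.1]
top large_tin ideal origin [380.7 158.5] centroid [378.7 157.7]
   mask 0.68 [379.3 156. ] IoU 0.83
   origin 0.86 [382.3 157. ]
top small_tin ideal origin [420.6 157.9] centroid [418.4 157.3]
   mask 0.85 [419.3 156.5] IoU 0.84
   origin 0.8 [422.6 160. ]
side large_beaker ideal origin [296.3 165.1] centroid [291.8 174.3]
   mask 0.5 [285.6 179.4] IoU 0.13
   origin 0.65 [298.2 166.8]
side small_beaker ideal origin [299.6 151.3] centroid [295.8 159.1]
side large_tin ideal origin [262.4 172.4] centroid [260.3 177. ]
   mask 0.83 [259.4 178.1] IoU 0.8
   origin 0.89 [259.9 173.6]
side small_tin ideal origin [267.2 158.5] centroid [265.6 161.9]
   mask 0.47 [265.  162.9] IoU 0.79
   origin 0.71 [264.4 158.9]
```

All four vessels match the ideal hanging poses. One check for stillness, then hand in.

```bash
python3 - <<'E'
from h import *
A=rc('top')['pixels'].astype(int)
for _ in range(10): rc('side')
B=rc('top')['pixels'].astype(int)
d=abs(B-A).max(2);print(d[130:235,345:445].max(), (d[130:235,345:445]>40).sum(), abs(sense()['qd']).max())
if (d[130:235,345:445]>40).sum()<15: print(sign_off())
E
```

```text
3 0 0.0017182960940984222
the job is handed in; nothing more can be done
None
```

All four vessels hang mouth-down and still on their caps, with the beakers on the long pegs, the tins on the short pegs and the larger of each pair on the left; the job was handed in at about 42 s.

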